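# Get the salt shaker out from behind the spice jar and the pepper mill

## Task

The salt shaker stands at the back of the wooden tray, behind the spice jar and the pepper mill. First stand both of these upright on the chopping board and leave the salt where it is meanwhile; with both on the board, take out the salt shaker and stand it in the middle of the round cork trivet; then put the spice jar back in the middle of the blue square coaster and the pepper mill in the middle of the yellow round one. Knock nothing over and do not disturb the tin and the mug standing near.

Things in the scene. Friction and masses are not known exactly. Their poses are not given: they have to be found in the camera images.
- spice_jar: glass spice jar with an almost black screw cap and a green label, round, 105 mm high, 44 mm across all the way up (the cap, 85 to 105 mm above the underside, is fixed to it); 0.11 kg. Origin: centre of its underside; z up its axis. Starts standing on the blue coaster, at the front of the tray.
- pepper_mill: dark brown wooden pepper mill, round, 170 mm high, base 58 mm across, narrowing upwards; its round head (123 to 159 mm above the underside, 49 mm across at about 140 mm) is fixed to it and can be gripped. 0.18 kg. Origin: centre of its underside; z up its axis. Starts standing on the yellow coaster, at the front of the tray.
- salt_shaker: salt shaker, clear glass with white salt and a grey-white top, round, 90 mm high, 44 mm across up to 66 mm above its underside, its top (66 to 90 mm) 34 mm across. 0.1 kg. Origin: centre of its underside; z up its axis. At the start it stands on the tray floor, at the back, midway between the other two.
- blue_coaster: blue square coaster, 72 x 72 mm, 4 mm thick, fixed on the tray floor. Origin: centre of its underside (6 mm above the worktop); its top is 4 mm above the origin. May lie at the left or right of the tray's front.
- yellow_coaster: yellow round coaster, 76 mm across, 4 mm thick, fixed on the tray floor beside the blue one, their centres 114 mm apart. Origin: centre of its underside (6 mm above the worktop); its top is 4 mm above the origin.
- tray: low brown wooden tray, fixed to the worktop, 190 mm (its x) by 240 mm (its y), floor 6 mm thick, rim 18 mm high, with a steel bail on each short side up to 33 mm above the worktop. Origin: centre of its underside, on the worktop; x points to its back (away from the robot), y to its left. The coaster centres lie at x = -25 mm, y = +57 and -57 mm; the salt starts near x = +40 mm, y = 0.
- board: yellow chopping board lying flat, fixed, 200 mm (its x) by 280 mm (its y), 11 mm thick; a hand slot near one short end looks open but its surface is solid. Origin: centre of its underside, on the worktop; its long side runs roughly away from the robot. To the left or the right of the tray.
- trivet: round cork trivet with a dark wooden edge, 129 mm across, flat top 8 mm above the worktop and 124 mm across, fixed. Origin: centre of its underside, on the worktop. On the other side of the tray from the board.
- tin: low blue and silver food tin, 86 mm across, 40 mm high, loose, standing between the robot and the tray; to be left alone. Origin: centre of its underside.
- mug: purple mug, 84 mm across and 100 mm high, with a handle, loose, standing behind the tray; to be left alone. Origin: near the centre of its underside.
Not all that is in view belongs to the job. Leave any turquoise look-alike of the salt_shaker alone.

How it is judged:
On the way, in this order (a step that is already met when the one before it is completed fails the run):
1. the spice jar and the pepper mill both stand upright on the board, released, and the salt shaker has not yet been taken from its place (x of spice_jar in the frame of board between -0.09 and 0.09 m and y of spice_jar in the frame of board between -0.13 and 0.13 m and z of spice_jar in the frame of board between 0.007 and 0.015 m and angle between each of spice_jar, pepper_mill's own z axis and vertical below 0.1 rad and x of pepper_mill in the frame of board between -0.09 and 0.09 m and y of pepper_mill in the frame of board between -0.13 and 0.13 m and z of pepper_mill in the frame of board between 0.007 and 0.015 m and contact force between each of spice_jar, pepper_mill and the fingers below 0.3 N and distance of salt_shaker from where it was at the start of the episode below 0.025 m), for 0.2 s.
2. the salt shaker stands released on the trivet while the spice jar and the pepper mill are still on the board (horizontal distance between salt_shaker and trivet below 0.015 m and z of salt_shaker in the frame of trivet between 0.005 and 0.011 m and angle between each of salt_shaker, spice_jar, pepper_mill's own z axis and vertical below 0.1 rad and contact force between salt_shaker and the fingers below 0.3 N and x of spice_jar in the frame of board between -0.09 and 0.09 m and y of spice_jar in the frame of board between -0.13 and 0.13 m and z of spice_jar in the frame of board between 0.007 and 0.015 m and x of pepper_mill in the frame of board between -0.09 and 0.09 m and y of pepper_mill in the frame of board between -0.13 and 0.13 m and z of pepper_mill in the frame of board between 0.007 and 0.015 m), for 0.2 s.
At the end, for the whole second after the job is handed in: Upright, released and at rest: spice jar on the blue and pepper mill on the yellow coaster, each within 12 mm of its centre; salt shaker on the trivet within 15 mm of its centre; tin and mug within 20 mm of where they stood (horizontal distance between spice_jar and blue_coaster below 0.012 m and z of spice_jar in the frame of blue_coaster between 0.001 and 0.007 m and angle between each of spice_jar, pepper_mill, salt_shaker's own z axis and vertical below 0.1 rad and horizontal distance between pepper_mill and yellow_coaster below 0.012 m and z of pepper_mill in the frame of yellow_coaster between 0.001 and 0.007 m and horizontal distance between salt_shaker and trivet below 0.015 m and z of salt_shaker in the frame of trivet between 0.005 and 0.011 m and contact force between each of spice_jar, pepper_mill, salt_shaker and the fingers below 0.3 N and linear speed of each of spice_jar, pepper_mill, salt_shaker below 0.02 m/s and angular speed of each of spice_jar, pepper_mill, salt_shaker below 0.2 rad/s and distance of each of tin, mug from where it was at the start of the episode below 0.02 m); the robot touches nothing.
It fails at once if the spice jar, the pepper mill or the salt shaker is knocked over (tilted by more than 35 degrees) (angle between any of spice_jar, pepper_mill, salt_shaker's own z axis and vertical above 0.61 rad).
It fails at once if the tin or the mug is moved by more than 20 mm or tipped (distance of any of tin, mug from where it was at the start of the episode above 0.02 m or angle between any of tin, mug's own z axis and vertical above 0.3 rad).
It also fails if it takes over 120 s, if anything falls off the work surface, if the arm or the gripper's body presses on something with over 40 N, if the wrist force passes 120 N, or if a joint passes its speed limit or range.

## Robot

A 6-joint arm with a two-finger parallel gripper is mounted at the origin on a cart in front of the work surface, level with it; the furniture and walls round the work are solid. World frame = base frame: x ahead of the robot, y to its left, z up, the work surface at z = 0. Lengths are in m, angles in rad, forces in N, time in s.
With the tool pointing down it reaches from about 0.3 to 0.85 m from the base axis. Payload 4.2 kg.
Tool frame: the origin (TCP) lies between the finger pads; the fingertips stand 25 mm ahead of it and the grasp point (between the pads) lies 6 mm ahead of it; z points along the fingers, y is the line along which they close (so a half turn about z gives the same grasp; the last joint's range is limited). The gripper opens to 91 mm and grips with 3 to 60 N. Pads are 32 mm wide; open, the fingers measure 118 mm over their backs; the gripper's body (76 mm by 178 mm) begins 60 mm behind the grasp point.
Start: joints at [-1.13, 0.32, 1.565, -0, 1.257, -0.02], TCP at [0.256, -0.515, 0.239] pointing down, gripper open.
Joint ranges: [-3.11, 3.11], [-0.84, 2.01], [0.21, 2.61], [-1.34, 4.49], [0.05, 2.63], [-2.56, 2.56]. Speed limits (rad/s): [2.57, 2.57, 3.14, 3.14, 3.14, 3.14].

## Interface

Orientations are given as [roll, pitch, yaw] about the fixed x, y, z axes, in that order (R = Rz(yaw) Ry(pitch) Rx(roll)).
In Python, from rig import manip gives the robot as it stands.
- The arm moves only by the shell command python3 -m inch 'ROWS' [OPENING] [FORCE]. ROWS is a JSON object of lists of equal length, an entry for each row: "travel": the shift along the world's x, y, z in cm, a list of three; "yaw": the turn about the world's z in units of 8 degrees (1.0 is 8 degrees). In form: {"travel": [[x, y, z], ...], "yaw": [yaw, ...]}. A call has 1 to 12 rows; each row shifts and turns the commanded pose from where the row before left it; what a row does not reach is not made up. A row lasts 1/8 s, in which the tool goes at most 62.5 mm and 10.7 degrees, less where a joint would pass 70% of its speed; a pose out of reach is approached as far as the arm can. A call is refused whole if a number of a shift passes 6.25 or a number of a turn 1, either way. A call with a gripper value outside its range is refused whole. OPENING is the finger opening in cm, from 0 to 9.12, set as the call begins (- or left out, the last holds). The fingers move at their own pace and stop on an object; FORCE is the grip in N (left out, the last holds). Time passes only in rows, so rows that do not move let the fingers close. It gives the time, the measured TCP pose, the force, the opening and the grip force at its end, in the units of the state.
- manip.get_state(): the state, without advancing time (a new reading comes with each control period).
- manip.get_image(name): name is "scene" or "top"; returns a dict with "color" (400x640x3 uint8, red, green, blue), "fx", "fy", "cx", "cy" (pixels), "cam_to_world" (4x4, takes a point from camera to world coordinates). Camera axes: x right, y up, looking along -z (the intrinsics and any distortion apply to the point x, -y, -z); pixel columns grow to the right and rows downward; lengths in m; the calibration is good to about 2 mm. A picture is of the moment at which its call begins. There is no depth.
- manip.close_job(): hands the job in; it is judged then, once.
The state is a dict: "clock": time; "qpos": joint angles; "qvel": joint speeds; "joint_torque": joint torques, N m; "tcp_pos": TCP position; "ee_rot": TCP orientation; "ft_force": force on the tool from outside, world axes, zero at the start; "moment": the same for the moment, N m; "grip_width": finger opening in m; "finger_force": force on a finger pad.
Only numpy, scipy, OpenCV 4.12 (cv2) and the standard library are available. Lean on these libraries where they do the work, as an engineer would, in place of code of your own. Each camera call takes 0.05 s, during which the arm holds its last target. There are 200 camera calls.

## Working session

There is one attempt and no reset: what is moved stays moved. The work goes in short steps, Python scripts to look and compute and a shell command to move; the robot and the scene stay as the last step left them, time stands still between calls to the robot, and variables do not carry over. Pictures are saved under pics/ and viewed, at most 17 in all, crops included, and the job is handed in when it is done.

```bash
mkdir -p pics; ls; cat > h.py <<'E'
import numpy as np, cv2
from rig import manip
def cap(name,fn=None):
    im=manip.get_image(name)
    if fn: cv2.imwrite('pics/'+fn,im['color'][:,:,::-1])
    return im
def ray(im,u,v,z):
    T=np.array(im['cam_to_world']); d=T[:3,:3]@np.array([(u-im['cx'])/im['fx'],-(v-im['cy'])/im['fy'],-1]); o=T[:3,3]
    return o+d*(z-o[2])/d[2]
def proj(im,p):
    T=np.array(im['cam_to_world']); c=T[:3,:3].T@(np.array(p)-T[:3,3])
    return im['cx']+im['fx']*c[0]/-c[2], im['cy']+im['fy']*c[1]/c[2]
E
python3 - <<'E'
from h import *
for n in('scene','top'):
    im=cap(n,n+'0.png'); print({k:(np.round(v,3).tolist() if k!='color' else v.shape) for k,v in im.items()})
print(manip.get_state())
E
```

```text
pics
{'color': (400, 640, 3), 'fx': 421.73, 'fy': 421.73, 'cx': 327.468, 'cy': 201.097, 'cam_to_world': [[-0.676, 0.416, -0.608, -0.048], [-0.737, -0.397, 0.547, 0.584], [-0.014, 0.818, 0.575, 0.638], [0.0, 0.0, 0.0, 1.0]]}
{'color': (400, 640, 3), 'fx': 386.408, 'fy': 386.408, 'cx': 315.327, 'cy': 197.16, 'cam_to_world': [[0.0, 0.998, -0.057, 0.538], [-1.0, 0.001, 0.011, 0.011], [0.011, 0.056, 0.998, 0.952], [0.0, 0.0, 0.0, 1.0]]}
{'clock': 0.1, 'qpos': array([-1.13001269e+00,  3.20216974e-01,  1.56550911e+00,  2.44786033e-05,
        1.25742232e+00, -1.99711567e-02]), 'qvel': array([ 0.00106442, -0.00188973, -0.00264673, -0.00088914, -0.00041509,
       -0.00099254]), 'joint_torque': array([ 1.15751382e-04, -4.13331234e+01, -2.32510543e+01,  7.28664198e-02,
        4.21503803e-02, -5.92664742e-05]), 'tcp_pos': array([ 0.25551021, -0.51466438,  0.23822926]), 'ee_rot': array([-3.14003768e+00, -5.43380667e-05,  4.60747188e-01]), 'ft_force': array([-0.17768284, -0.68396656,  0.15206444]), 'moment': array([-0.00560502, -0.03969596,  0.0031604 ]), 'finger_force': 0.0, 'grip_width': 0.09110811567453515}
```

View pics/scene0.png

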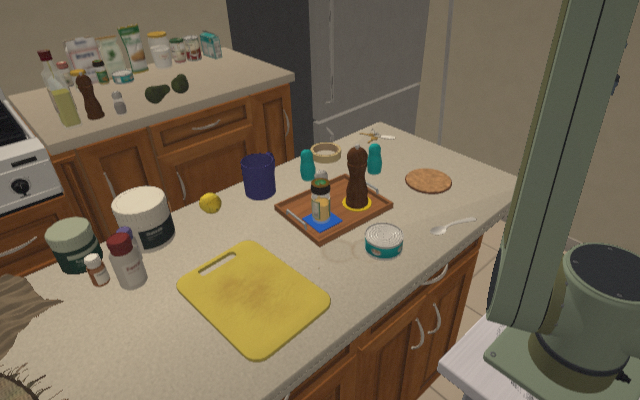

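View pics/top0.png

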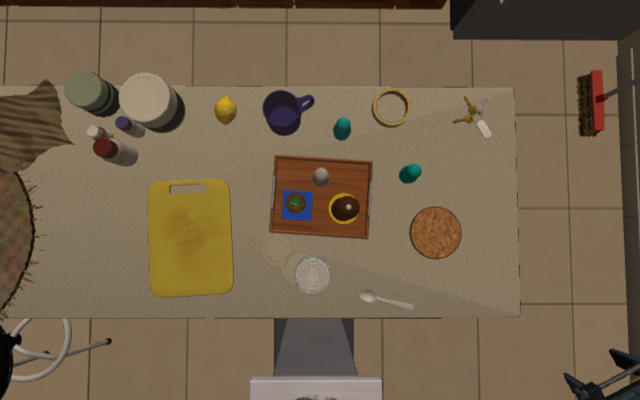

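The scene view shows the board at left (253,297), the tray with jar (320,198), mill (357,178) and salt behind the jar, and the trivet at (428,181). In the top view: jar cap (296,203), mill head (345,208), salt (321,176), trivet (436,233), board (190,237), tin (312,274), mug (283,112).
Salt candidates in the top view: grey-white (321,176) in the tray; turquoise (343,128) and (411,173) on the worktop. I choose (321,176). Next I'll check it in a crop and measure.

```bash
python3 - <<'E'
from h import *
im=cap('top'); c=im['color']
cv2.imwrite('pics/crop1.png',cv2.resize(c[145:250,260:385,::-1],None,fx=6,fy=5.7,interpolation=cv2.INTER_CUBIC)[:598,:750])
hsv=cv2.cvtColor(c,cv2.COLOR_RGB2HSV)
def blob(lo,hi,box):
    u0,v0,u1,v1=box; m=np.zeros(c.shape[:2],np.uint8); m[v0:v1,u0:u1]=cv2.inRange(hsv,lo,hi)[v0:v1,u0:u1]
    cs=cv2.findContours(m,cv2.RETR_EXTERNAL,cv2.CHAIN_APPROX_NONE)[0]; k=max(cs,key=cv2.contourArea); return k
def onplane(k,z): return np.array([ray(im,u,v,z)[:2] for u,v in k.reshape(-1,2)]).astype(np.float32)
for n,lo,hi,box,z in [('board',(20,120,80),(35,255,255),(130,160,250,310),.011),('trivet',(5,60,40),(25,255,255),(400,200,470,265),.008),('tray',(3,100,30),(19,255,255),(262,150,380,245),.018),('blue',(105,150,60),(125,255,255),(270,180,330,230),.010),('yellow',(22,150,100),(34,255,255),(320,180,370,230),.010)]:
    k=onplane(blob(lo,hi,box),z); h=cv2.convexHull(k)
    print(n,[np.round(a,4) for a in cv2.minAreaRect(h)],'circ',[np.round(a,4) for a in cv2.minEnclosingCircle(h)], 'ell',np.round(cv2.fitEllipse(h)[0],4))
for n,(u,v),z in [('jar',(296,203),.105),('mill',(346,208),.165),('salt',(321,176),.09),('tin',(312,274),.04),('mug',(283,112),.1)]: print(n,ray(im,u,v,z).round(4))
E
```

```text
board [array([0.4944, 0.3045]), array([0.2795, 0.2007]), np.float64(3.4594)] circ [array([0.4942, 0.3043]), np.float64(0.1599)] ell [0.4958 0.3056]
trivet [array([ 0.5064, -0.2909]), array([0.1717, 0.156 ]), np.float64(89.9514)] circ [array([ 0.5064, -0.2909]), np.float64(0.1161)] ell [ 0.5089 -0.2914]
tray [array([ 0.5932, -0.0128]), array([0.2401, 0.1902]), np.float64(86.0696)] circ [array([ 0.5938, -0.0124]), np.float64(0.1512)] ell [ 0.5943 -0.0026]
blue [array([0.5721, 0.046 ]), array([0.0698, 0.0694]), np.float64(85.6607)] circ [array([0.5718, 0.0467]), np.float64(0.0478)] ell [0.5724 0.0456]
yellow [array([ 0.5633, -0.0653]), array([0.0717, 0.0674]), np.float64(7.8253)] circ [array([ 0.5642, -0.0672]), np.float64(0.0367)] ell [ 0.5639 -0.0675]
jar [0.5726 0.0443 0.105 ]
mill [ 0.56  -0.06   0.165]
salt [ 0.6339 -0.011   0.09  ]
tin [0.4092 0.0089 0.04  ]
mug [0.7764 0.0742 0.1   ]
```

View pics/crop1.png

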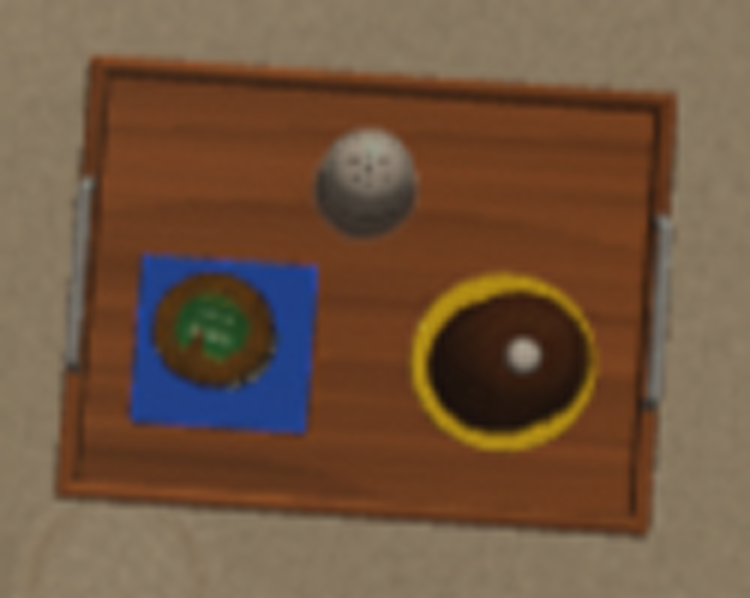

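The crop shows the salt's grey-white perforated top at crop (369,167), the jar cap at (213,330) on blue, and the mill's tip at (524,355) on yellow. The coaster centres match the tray geometry to within about 1 mm. Next I'll refine the objects and cross-check them in the scene view.

```bash
python3 - <<'E'
from h import *
im=cap('top'); s=cap('scene')
for n,(u,v),z in [('jar',(295.5,202.9),.115),('mill',(347.3,207.3),.180),('salt',(321.5,174.3),.096),('trivet',(436,233),.008)]:
    p=ray(im,u,v,z); print(n,p.round(4),'scene px',np.round(proj(s,p),1))
hsv=cv2.cvtColor(im['color'],cv2.COLOR_RGB2HSV); m=cv2.inRange(hsv,(5,90,90),(22,255,255)); m[:,:405]=0;m[:,468:]=0;m[:200]=0;m[265:]=0
k=max(cv2.findContours(m,0,1)[0],key=cv2.contourArea); (u,v),r=cv2.minEnclosingCircle(k); print(u,v,r,ray(im,u,v,.008))
cv2.imwrite('pics/crop2.png',cv2.resize(s['color'][135:250,270:400,::-1],None,fx=5,fy=5,interpolation=cv2.INTER_CUBIC))
E
```

```text
jar [0.5724 0.045  0.115 ] scene px [320.8 181.9]
mill [ 0.561  -0.0613  0.18  ] scene px [357.3 143.5]
salt [ 0.637  -0.0119  0.096 ] scene px [320.7 169.8]
trivet [ 0.5036 -0.294   0.008 ] scene px [428.6 178.7]
435.33050537109375 232.1610107421875 26.68596649169922 [ 0.50561083 -0.29241214  0.008     ]
```

View pics/crop2.png

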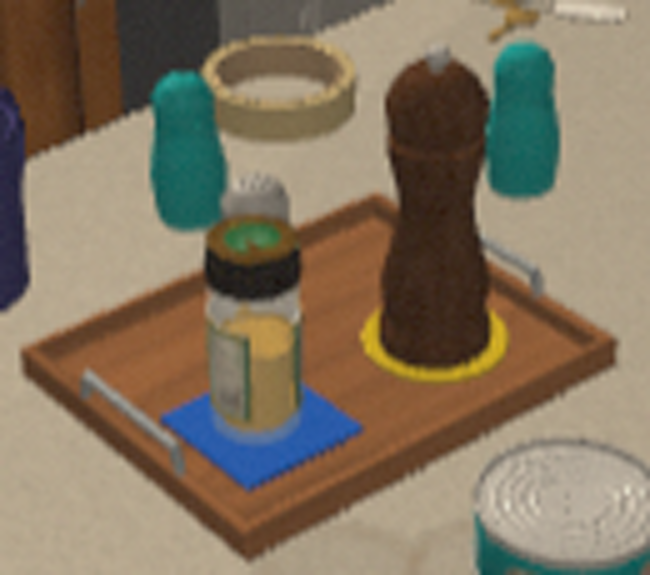

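The crop agrees with the projections to within about 2 px: jar cap (320,182), mill tip (358,146), salt top (321,172). I'll go above the mill.

```bash
python3 -m inch '{"travel":[[1.5,2.2,0.5],[3,4.5,0.5],[3,4.5,0],[3,4.5,0],[3,4.5,0],[3,4.5,0],[3,4.5,0],[3,4.5,0],[3,4.5,0],[3,4.5,0],[2.1,2.3,0],[0,0,0]],"yaw":[0.5,0.8,0.8,0.8,0.8,0.8,0.8,0.8,0.8,0.8,0.25,0]}'; python3 - <<'E'
from h import *
cap('top','t2.png'); print(manip.get_state()['tcp_pos'],manip.get_state()['ee_rot'])
E
```

```text
clock: 1.75
tcp_pos: [0.5626, -0.0635, 0.2484]
ee_rot: [-3.141, -0.0, 1.574]
ft_force: [-0.4, -0.4, -0.3]
grip_width: 0.0911
finger_force: 0.0
[ 0.56165492 -0.06459771  0.24851536] [-3.14047286e+00  3.57094608e-04  1.57215486e+00]
```

View pics/t2.png

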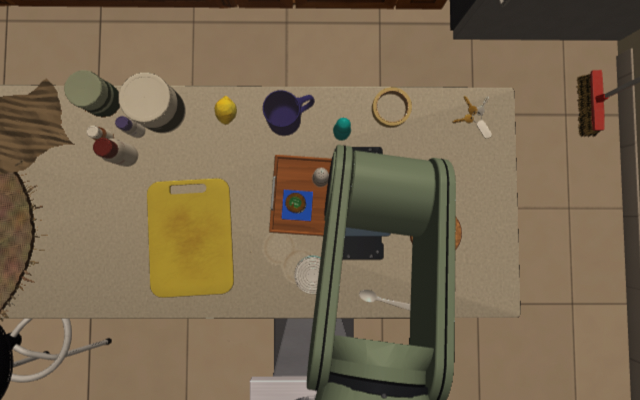

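The arm hides the mill and the gripper spans it along x, at about column 365, as intended. I'll descend and grip.

```bash
python3 -m inch '{"travel":[[0,0,-1.5],[0,0,-2],[0,0,-2],[0,0,-2],[0,0,-1.2],[0,0,-0.5],[0,0,0]],"yaw":[0,0,0,0,0,0,0]}'; python3 -m inch '{"travel":[[0,0,0],[0,0,0],[0,0,0],[0,0,0],[0,0,0],[0,0,0]],"yaw":[0,0,0,0,0,0]}' 4 15; python3 - <<'E'
from h import *
cap('scene','s3.png')
E
```

```text
clock: 2.68
tcp_pos: [0.5616, -0.0653, 0.157]
ee_rot: [3.142, 0.0, 1.57]
ft_force: [-0.8, -0.2, 0.6]
grip_width: 0.0912
finger_force: 0.0
clock: 3.42
tcp_pos: [0.5616, -0.065, 0.1571]
ee_rot: [-3.141, -0.0, 1.571]
ft_force: [-0.1, -0.6, -0.3]
grip_width: 0.0475
finger_force: 15.0
```

View pics/s3.png

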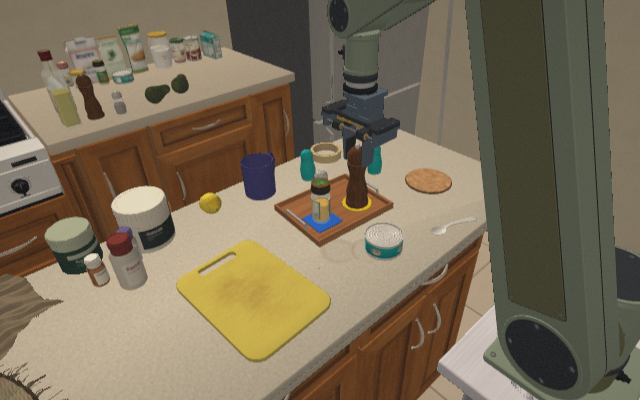

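The fingers hold the mill's head at (358,158) and the width reads 47.5 mm, as expected. I'll lift it and carry it to the board, aiming for (0.56, 0.355).

```bash
python3 -m inch '{"travel":[[0,0,0.5],[0,0,1.5],[0,0,2.5],[0,0,3],[0,0,3],[0,0,3],[0,0,1.5],[0,0,0]],"yaw":[0,0,0,0,0,0,0,0]}' - 20;  python3 -m inch '{"travel":[[0,1.5,0],[0,3,0],[0,4,0],[0,4.5,0],[0,4.5,0],[0,4.5,0],[0,4.5,0],[0,4.5,0],[0,4,0],[0,3.5,0],[0,2.5,0],[0,1,0]],"yaw":[0,0,0,0,0,0,0,0,0,0,0,0]}'; python3 -m inch '{"travel":[[0,0,-1.5],[0,0,-2.5],[0,0,-3],[0,0,-3],[0,0,-2],[0,0,-1],[0,0,0],[0,0,0]],"yaw":[0,0,0,0,0,0,0,0]}'; python3 - <<'E'
from h import *
cap('scene','s4.png')
E
```

```text
clock: 4.47
tcp_pos: [0.562, -0.0651, 0.3081]
ee_rot: [3.139, 0.0, 1.571]
ft_force: [0.3, -0.1, -2.3]
grip_width: 0.047
finger_force: 20.0
clock: 5.98
tcp_pos: [0.5611, 0.3564, 0.3057]
ee_rot: [-3.14, 0.001, 1.572]
ft_force: [-0.0, -1.1, -2.6]
grip_width: 0.047
finger_force: 20.0
clock: 6.98
tcp_pos: [0.5622, 0.3549, 0.178]
ee_rot: [3.14, -0.001, 1.57]
ft_force: [0.5, 0.1, -2.1]
grip_width: 0.0468
finger_force: 20.0
```

View pics/s4.png

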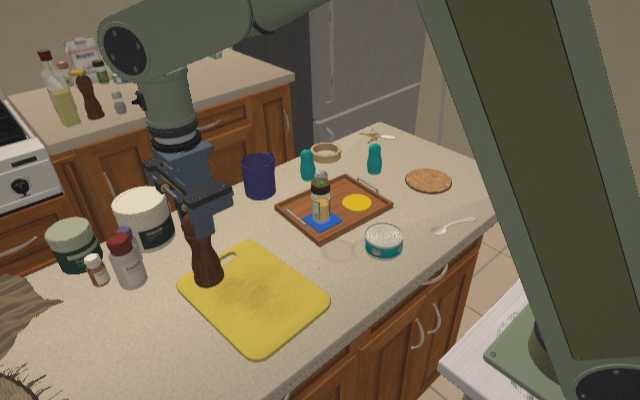

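The mill hangs about 20 mm above the board at (208,283), upright. I'll lower it and release.

```bash
python3 -m inch '{"travel":[[0,0,-0.6],[0,0,-0.6],[0,0,-0.4],[0,0,-0.25],[0,0,0],[0,0,0]],"yaw":[0,0,0,0,0,0]}'
```

```text
clock: 7.78
tcp_pos: [0.5617, 0.355, 0.1585]
ee_rot: [3.141, -0.0, 1.571]
ft_force: [-0.2, -0.2, -2.5]
grip_width: 0.047
finger_force: 20.0
```

```bash
python3 -m inch '{"travel":[[0,0,-0.1],[0,0,0],[0,0,0]],"yaw":[0,0,0]}'
```

```text
clock: 8.15
tcp_pos: [0.5618, 0.3551, 0.1581]
ee_rot: [3.141, -0.001, 1.571]
ft_force: [-0.9, 0.6, 1.8]
grip_width: 0.0472
finger_force: 20.0
```

The board now carries the weight (+1.8 N). I'll release, rise and go over to the jar.

```bash
python3 -m inch '{"travel":[[0,0,0],[0,0,0],[0,0,0],[0,0,0],[0,0,0],[0,0,1.5],[0,0,2.5],[0,0,3],[0,0,2],[0,0,0]],"yaw":[0,0,0,0,0,0,0,0,0,0]}' 9.1 20; python3 -m inch '{"travel":[[0.1,-2,0],[0.1,-4,0],[0.1,-5,0],[0.1,-5,0],[0.1,-5,0],[0.1,-5,0],[0.2,-3.5,0],[0.2,-1.5,0],[0,0,0],[0,0,0]],"yaw":[0,0,0,0,0,0,0,0,0,0]}'; python3 - <<'E'
from h import *
cap('scene','s5.png')
E
```

```text
clock: 9.4
tcp_pos: [0.5626, 0.3555, 0.2505]
ee_rot: [3.137, -0.003, 1.571]
ft_force: [-0.6, 0.5, 0.0]
grip_width: 0.0912
finger_force: 0.0
clock: 10.65
tcp_pos: [0.5715, 0.0459, 0.2472]
ee_rot: [-3.141, -0.001, 1.572]
ft_force: [0.0, 0.1, -0.0]
grip_width: 0.0913
finger_force: 0.0
```

View pics/s5.png

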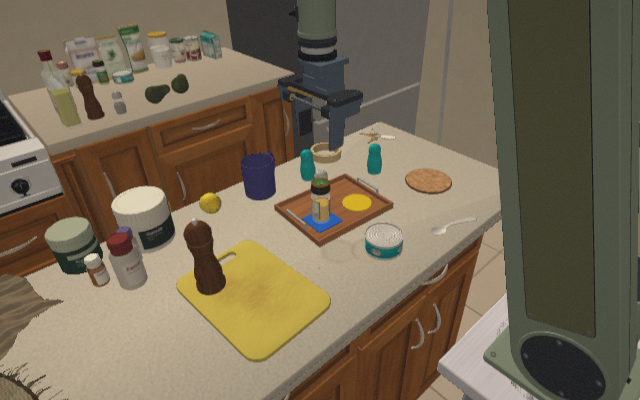

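The mill stands upright on the board at (205,258) and the gripper is over the jar. I'll descend and grip it.

```bash
python3 -m inch '{"travel":[[0,0,-1.5],[0,0,-2.5],[0,0,-3],[0,0,-3],[0,0,-2.5],[0,0,-2],[0,0,-1],[0,0,0],[0,0,0]],"yaw":[0,0,0,0,0,0,0,0,0]}'; python3 -m inch '{"travel":[[0,0,0],[0,0,0],[0,0,0],[0,0,0],[0,0,0],[0,0,0]],"yaw":[0,0,0,0,0,0]}' 3.6 15
```

```text
clock: 11.82
tcp_pos: [0.5722, 0.0452, 0.0931]
ee_rot: [3.14, -0.0, 1.571]
ft_force: [-0.3, -0.3, 0.6]
grip_width: 0.0907
finger_force: 0.0
clock: 12.58
tcp_pos: [0.5718, 0.0449, 0.0925]
ee_rot: [3.141, 0.0, 1.571]
ft_force: [0.0, -0.3, 0.1]
grip_width: 0.0437
finger_force: 15.0
```

```bash
python3 -m inch '{"travel":[[0,0,0.5],[0,0,1.5],[0,0,2.5],[0,0,2.5],[0,0,2],[0,0,1],[0,0,0]],"yaw":[0,0,0,0,0,0,0]}' - 20;  python3 -m inch '{"travel":[[-1,1.5,0],[-2,2.5,0],[-2.5,3.5,0],[-2.7,3.5,0],[-2.5,3.5,0],[-2.5,3,0],[-1.5,2,0],[-0.5,1,0],[0,0,0]],"yaw":[0,0,0,0,0,0,0,0,0]}'; python3 -m inch '{"travel":[[0,0,-1.5],[0,0,-2.5],[0,0,-2.5],[0,0,-1.5],[0,0,-0.8],[0,0,-0.5],[0,0,-0.4],[0,0,-0.2],[0,0,0],[0,0,0]],"yaw":[0,0,0,0,0,0,0,0,0,0]}'
```

```text
clock: 13.45
tcp_pos: [0.572, 0.045, 0.1934]
ee_rot: [3.14, -0.0, 1.571]
ft_force: [-0.6, -0.4, -1.4]
grip_width: 0.0433
finger_force: 20.0
clock: 14.58
tcp_pos: [0.4192, 0.2503, 0.1921]
ee_rot: [-3.141, 0.001, 1.572]
ft_force: [0.3, -0.3, -1.7]
grip_width: 0.0434
finger_force: 20.0
clock: 15.82
tcp_pos: [0.4198, 0.2501, 0.0937]
ee_rot: [3.141, -0.0, 1.571]
ft_force: [0.5, 1.6, -1.7]
grip_width: 0.0437
finger_force: 20.0
```

Nearly touching. I'll lower by another 0.8 mm and check the force.

```bash
python3 -m inch '{"travel":[[0,0,-0.08],[0,0,0],[0,0,0]],"yaw":[0,0,0]}'; python3 - <<'E'
from h import *
cap('scene','s6.png')
E
```

```text
clock: 16.2
tcp_pos: [0.4199, 0.2501, 0.0934]
ee_rot: [3.141, -0.001, 1.571]
ft_force: [-0.7, -0.4, 5.2]
grip_width: 0.0434
finger_force: 20.0
```

View pics/s6.png

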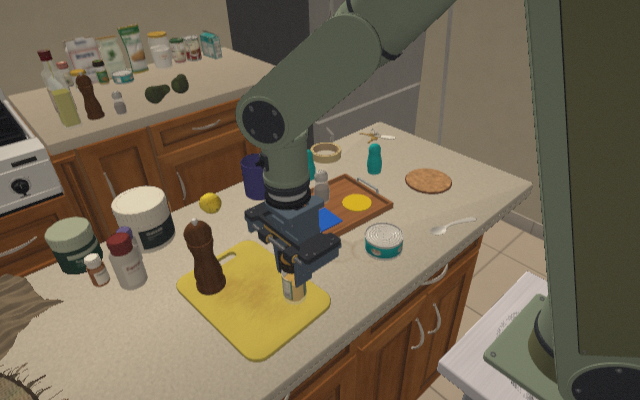

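The jar is on the board at (293,287), with 5 N of contact. I'll release, rise, and take a fresh measurement of the salt.

```bash
python3 -m inch '{"travel":[[0,0,0],[0,0,0],[0,0,0],[0,0,0],[0,0,0],[0,0,1.5],[0,0,2.5],[0,0,3],[0,0,2.5],[0,0,1],[0,0,0]],"yaw":[0,0,0,0,0,0,0,0,0,0,0]}' 9.1 20; python3 - <<'E'
from h import *
t=cap('top');s=cap('scene')
a=cv2.resize(s['color'][140:240,270:400,::-1],(780,600),interpolation=cv2.INTER_CUBIC)[:, :390]
b=cv2.resize(t['color'][150:250,270:335,::-1],(390,600),interpolation=cv2.INTER_CUBIC)
cv2.imwrite('pics/c7.png',np.hstack([a,b]))
E
```

```text
clock: 17.62
tcp_pos: [0.4198, 0.25, 0.1978]
ee_rot: [3.141, -0.0, 1.571]
ft_force: [0.5, 0.7, -0.8]
grip_width: 0.0909
finger_force: 0.0
```

View pics/c7.png

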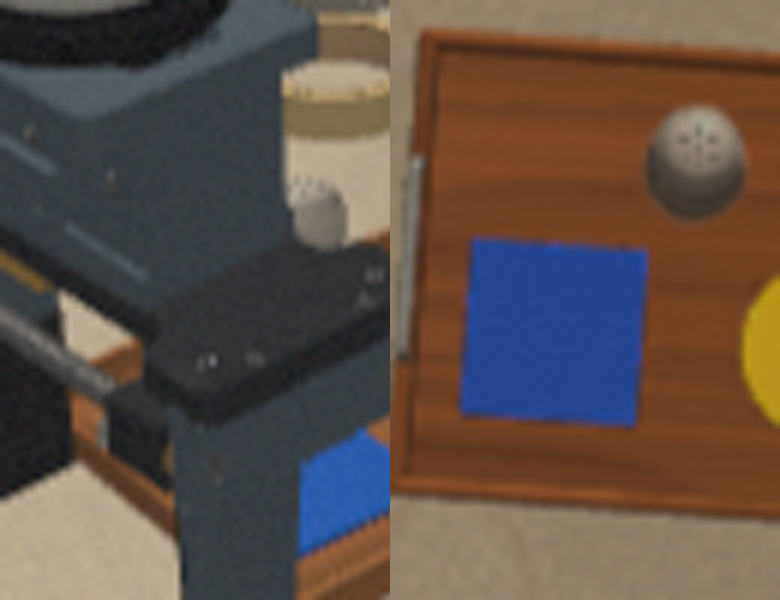

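In the right-hand (top-view) half, the perforated top of the salt is at crop (697,143), i.e. top pixel (321.2,173.8), with nothing around it now. That gives about (0.636, -0.0125), so I'll move above it.

```bash
python3 -m inch '{"travel":[[0,-2,0],[1,-3,0],[2.5,-3.5,0],[3,-3.5,0],[3,-3.5,0],[3,-3.5,0],[3,-3,0],[3,-2.2,0],[2,-1.5,0],[1.1,-0.55,0],[0,0,0],[0,0,0]],"yaw":[0,0,0,0,0,0,0,0,0,0,0,0]}' 7.2 15; python3 - <<'E'
from h import *
s=cap('scene')
cv2.imwrite('pics/c8.png',cv2.resize(s['color'][80:240,240:440,::-1],None,fx=3.7,fy=3.7,interpolation=cv2.INTER_CUBIC))
E
```

```text
clock: 19.23
tcp_pos: [0.6347, -0.0121, 0.1975]
ee_rot: [-3.14, -0.0, 1.571]
ft_force: [-0.7, 0.3, -0.8]
grip_width: 0.072
finger_force: 0.0
```

View pics/c8.png

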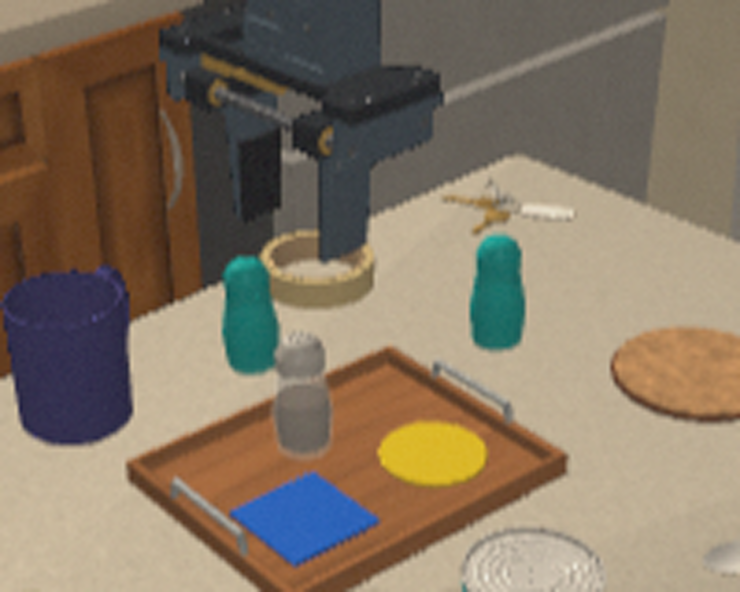

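The salt stands clear at crop (303,400), with its base around (303,440). The fingers are above it, and both turquoise look-alikes are off the tray. A quick cross-check of the base before going down:

```bash
python3 - <<'E'
from h import *
s=cap('scene')
print(ray(s,321.9,198.9,.006).round(4)); 
for p in [(.636,-.0125,.006),(.636,-.0125,.096)]: print(np.array(proj(s,p)).round(1), ((np.array(proj(s,p))-[240,80])*3.7).round())
E
```

```text
[ 0.6379 -0.014   0.006 ]
[322.  199.4] [303. 442.]
[321.2 169.9] [300. 333.]
```

```bash
python3 -m inch '{"travel":[[0.15,-0.1,-1.5],[0,0,-2.5],[0,0,-2.5],[0,0,-2.5],[0,0,-2],[0,0,-1.5],[0,0,-0.8],[0,0,-0.3],[0,0,0],[0,0,0]],"yaw":[0,0,0,0,0,0,0,0,0,0]}'; python3 -m inch '{"travel":[[0,0,0],[0,0,0],[0,0,0],[0,0,0],[0,0,0],[0,0,0]],"yaw":[0,0,0,0,0,0]}' 3.6 12
```

```text
clock: 20.58
tcp_pos: [0.6377, -0.0136, 0.0624]
ee_rot: [3.14, 0.0, 1.571]
ft_force: [0.1, 0.6, 0.5]
grip_width: 0.072
finger_force: 0.0
clock: 21.32
tcp_pos: [0.637, -0.0136, 0.0617]
ee_rot: [-3.141, 0.0, 1.571]
ft_force: [-1.1, -0.4, 1.0]
grip_width: 0.0406
finger_force: 12.0
```

```bash
python3 -m inch '{"travel":[[0,0,0.5],[0,0,1.5],[0,0,2.5],[0,0,2.5],[0,0,2],[0,0,1],[0,0,0]],"yaw":[0,0,0,0,0,0,0]}' - 15;  python3 -m inch '{"travel":[[-0.7,-1.5,0],[-1.5,-3,0],[-2,-4,0],[-2,-4.2,0],[-2,-4.2,0],[-1.8,-4,0],[-1.6,-3.5,0],[-1,-2.3,0],[-0.6,-1.2,0],[0,0,0],[0,0,0]],"yaw":[0,0,0,0,0,0,0,0,0,0,0]}'; python3 - <<'E'
from h import *
s=cap('scene');t=cap('top')
cv2.imwrite('pics/c9.png',np.hstack([cv2.resize(s['color'][80:240,360:500,::-1],None,fx=3.7,fy=3.7),cv2.resize(t['color'][190:270,395:460,::-1],(280,592))]))
m=cv2.inRange(cv2.cvtColor(s['color'],cv2.COLOR_RGB2HSV),(5,90,90),(22,255,255)); m[:,:398]=0;m[:,460:]=0;m[:160]=0;m[205:]=0
k=max(cv2.findContours(m,0,1)[0],key=cv2.contourArea); P=np.array([ray(s,u,v,.008)[:2] for u,v in k.reshape(-1,2)],np.float32); print(cv2.minEnclosingCircle(P),cv2.boundingRect(k))
E
```

```text
clock: 22.2
tcp_pos: [0.6376, -0.0135, 0.1627]
ee_rot: [3.14, 0.0, 1.571]
ft_force: [0.2, -0.5, -1.7]
grip_width: 0.0407
finger_force: 14.8
clock: 23.58
tcp_pos: [0.5053, -0.2918, 0.1615]
ee_rot: [-3.141, -0.001, 1.571]
ft_force: [0.0, -0.2, -0.7]
grip_width: 0.0407
finger_force: 14.8
((0.500615656375885, -0.28741616010665894), 0.0659978836774826) (405, 168, 47, 26)
```

View pics/c9.png

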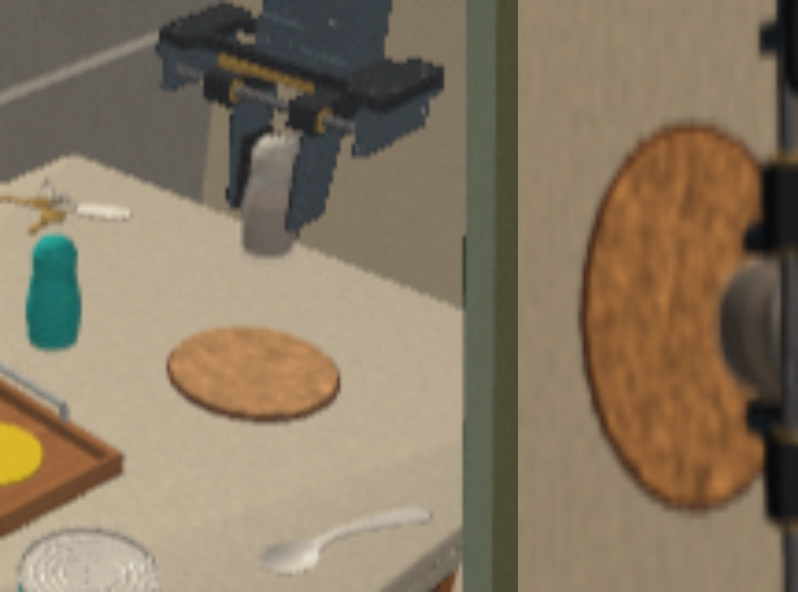

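The salt hangs upright over the trivet, base at crop (268,240), with the trivet centre at crop (253,372). The two trivet estimates agree to within 5 mm, and the TCP lies between them. I'll lower it.

```bash
python3 -m inch '{"travel":[[-0.1,0,-1.5],[0,0,-2.5],[0,0,-2.5],[0,0,-1.5],[0,0,-0.7],[0,0,-0.5],[0,0,-0.4],[0,0,-0.05],[0,0,0],[0,0,0]],"yaw":[0,0,0,0,0,0,0,0,0,0]}'; python3 -m inch '{"travel":[[0,0,-0.1],[0,0,0],[0,0,0]],"yaw":[0,0,0]}'
```

```text
clock: 24.92
tcp_pos: [0.5043, -0.2927, 0.0655]
ee_rot: [3.141, 0.0, 1.571]
ft_force: [0.1, 0.1, -0.9]
grip_width: 0.0402
finger_force: 14.8
clock: 25.3
tcp_pos: [0.5042, -0.2925, 0.0642]
ee_rot: [3.142, -0.0, 1.571]
ft_force: [0.3, 0.6, -1.8]
grip_width: 0.0403
finger_force: 14.8
```

```bash
python3 -m inch '{"travel":[[0,0,-0.07],[0,0,0],[0,0,0]],"yaw":[0,0,0]}'; python3 -m inch '{"travel":[[0,0,-0.05],[0,0,0],[0,0,0]],"yaw":[0,0,0]}'
```

```text
clock: 25.68
tcp_pos: [0.5043, -0.2926, 0.0637]
ee_rot: [3.141, 0.0, 1.571]
ft_force: [-0.0, -1.2, 0.9]
grip_width: 0.0402
finger_force: 14.9
clock: 26.05
tcp_pos: [0.5043, -0.2928, 0.0636]
ee_rot: [3.141, 0.001, 1.571]
ft_force: [-2.3, 0.2, 5.4]
grip_width: 0.0406
finger_force: 15.2
```

Contact at 5 N. I'll release, rise, back off and look.

```bash
python3 -m inch '{"travel":[[0,0,0],[0,0,0],[0,0,0],[0,0,0],[0,0,0],[0,0,1],[0,0,2.5],[0,0,3.5],[0,0,4],[0,0,3.5],[0,0,1],[0,0,0]],"yaw":[0,0,0,0,0,0,0,0,0,0,0,0]}' 8 20; python3 -m inch '{"travel":[[-0.7,2,1],[-1,4,1],[-1.5,5,0],[-1.5,5,0],[-1.5,5,0],[-1.5,5,0],[-1.5,5,0],[-1,5,0],[0,5,0],[0,4,0],[0,2,0],[0,0,0]],"yaw":[0,0,0,0,0,0,0,0,0,0,0,0]}' 9.1; python3 - <<'E'
from h import *
s=cap('scene','s10.png');t=cap('top')
S=s['color'][:,:,::-1];T=t['color'][:,:,::-1]
f=lambda a:cv2.resize(a,(390,300),interpolation=cv2.INTER_CUBIC)
cv2.imwrite('pics/c10.png',np.vstack([np.hstack([f(S[135:205,385:476]),f(T[200:265,395:480])]),np.hstack([f(S[190:360,160:350]),f(T[165:305,130:312])])]))
E
```

```text
clock: 27.55
tcp_pos: [0.5041, -0.2925, 0.2181]
ee_rot: [3.141, 0.0, 1.571]
ft_force: [-0.6, -0.0, -0.0]
grip_width: 0.0797
finger_force: 0.0
clock: 29.05
tcp_pos: [0.4006, 0.1785, 0.2371]
ee_rot: [-3.139, 0.001, 1.574]
ft_force: [0.4, -0.0, 0.6]
grip_width: 0.0909
finger_force: 0.0
```

View pics/c10.png

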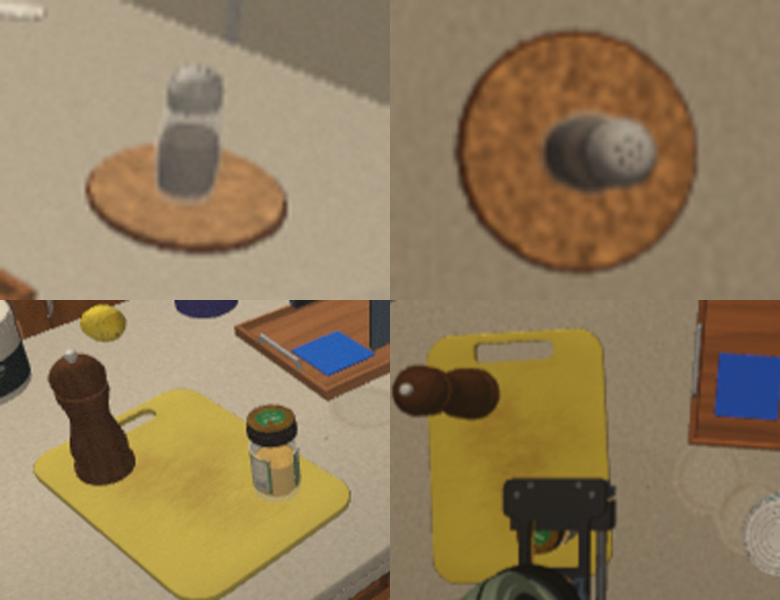

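The salt stands upright near the trivet's middle: base at about (585,150) against the trivet's (577,150) in the crop, roughly 4 mm off. The mill and jar stand upright on the board. I'll fetch the jar from where I released it, (0.420, 0.250).

```bash
python3 -m inch '{"travel":[[0.5,1.5,0],[0.5,2.5,0],[0.5,2,0],[0.4,1.1,0],[0,0,-1.5],[0,0,-2.5],[0,0,-3],[0,0,-3],[0,0,-2.3],[0,0,-1.5],[0,0,-0.6],[0,0,0]],"yaw":[0,0,0,0,0,0,0,0,0,0,0,0]}'; python3 -m inch '{"travel":[[0,0,0],[0,0,0],[0,0,0],[0,0,0],[0,0,0],[0,0,0]],"yaw":[0,0,0,0,0,0]}' 3.6 15
```

```text
clock: 30.65
tcp_pos: [0.4209, 0.248, 0.0936]
ee_rot: [-3.141, 0.001, 1.57]
ft_force: [-0.2, -0.1, 0.7]
grip_width: 0.0911
finger_force: 0.0
clock: 31.4
tcp_pos: [0.4212, 0.2485, 0.094]
ee_rot: [3.141, -0.0, 1.571]
ft_force: [-1.0, 0.6, 0.8]
grip_width: 0.0437
finger_force: 15.0
```

```bash
python3 -m inch '{"travel":[[0,0,0.5],[0,0,1.5],[0,0,2.5],[0,0,2.5],[0,0,2],[0,0,1],[0,0,0]],"yaw":[0,0,0,0,0,0,0]}' - 20;  python3 -m inch '{"travel":[[0.5,-1.5,0],[1.8,-2.5,0],[2.5,-3.5,0],[2.7,-3.4,0],[2.6,-3.5,0],[2.5,-3,0],[1.5,-2,0],[1,-1,0],[0,0,0],[0,0,0]],"yaw":[0,0,0,0,0,0,0,0,0,0]}'; python3 -m inch '{"travel":[[0,0,-1.5],[0,0,-2.5],[0,0,-2.5],[0,0,-1.3],[0,0,-0.7],[0,0,-0.5],[0,0,-0.5],[0,0,-0.3],[0,0,0],[0,0,0]],"yaw":[0,0,0,0,0,0,0,0,0,0]}'; python3 - <<'E'
from h import *
s=cap('scene');cv2.imwrite('pics/c11.png',cv2.resize(s['color'][120:250,260:420,::-1],None,fx=4.5,fy=4.5))
E
```

```text
clock: 32.28
tcp_pos: [0.4213, 0.2485, 0.1943]
ee_rot: [3.141, -0.0, 1.571]
ft_force: [-0.8, -0.3, -1.1]
grip_width: 0.0436
finger_force: 20.0
clock: 33.52
tcp_pos: [0.5714, 0.045, 0.1937]
ee_rot: [-3.14, -0.0, 1.571]
ft_force: [-0.4, 0.3, -1.6]
grip_width: 0.0438
finger_force: 20.0
clock: 34.78
tcp_pos: [0.5724, 0.0444, 0.0962]
ee_rot: [3.141, -0.0, 1.571]
ft_force: [0.1, 0.2, -1.6]
grip_width: 0.0437
finger_force: 20.0
```

View pics/c11.png

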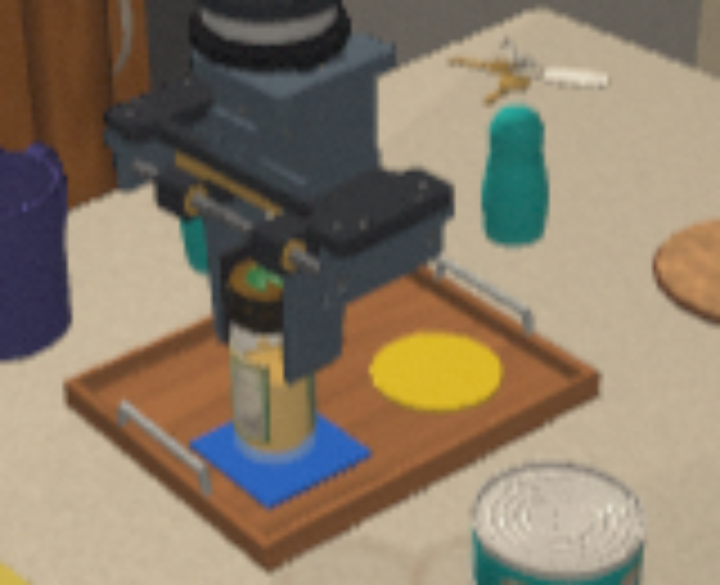

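The jar hangs over the middle of the blue coaster, base at crop (276,445) and coaster centre at about (282,455). I'll lower it about 3.5 mm.

```bash
python3 -m inch '{"travel":[[0,0,-0.2],[0,0,-0.05],[0,0,0],[0,0,0]],"yaw":[0,0,0,0]}'; python3 -m inch '{"travel":[[0,0,-0.1],[0,0,0],[0,0,0]],"yaw":[0,0,0]}'
```

```text
clock: 35.33
tcp_pos: [0.5722, 0.0445, 0.0935]
ee_rot: [3.141, -0.0, 1.571]
ft_force: [0.4, -0.2, -1.0]
grip_width: 0.0435
finger_force: 20.0
clock: 35.7
tcp_pos: [0.5723, 0.0445, 0.093]
ee_rot: [3.141, -0.0, 1.571]
ft_force: [-1.7, -0.9, 4.4]
grip_width: 0.0439
finger_force: 20.0
```

Contact. I'll release, rise to 0.25 and go to the mill at (0.562, 0.355).

```bash
python3 -m inch '{"travel":[[0,0,0],[0,0,0],[0,0,0],[0,0,0],[0,0,0],[0,0,1.2],[0,0,2.5],[0,0,3.5],[0,0,3.5],[0,0,3.2],[0,0,1.8],[0,0,0]],"yaw":[0,0,0,0,0,0,0,0,0,0,0,0]}' 9.1 20; python3 -m inch '{"travel":[[-0.1,2,0],[-0.1,4,0],[-0.1,5,0],[-0.2,5,0],[-0.2,5,0],[-0.2,5,0],[-0.1,3.5,0],[-0.1,1.5,0],[0,0.1,0],[0,0,0]],"yaw":[0,0,0,0,0,0,0,0,0,0]}';  python3 - <<'E'
from h import *
t=cap('top');T=t['color'][:,:,::-1];s=cap('scene')['color'][:,:,::-1]
cv2.imwrite('pics/c12.png',np.hstack([cv2.resize(T[145:250,260:380],(390,341),interpolation=cv2.INTER_CUBIC),cv2.resize(s[130:290,160:343],(390,341),interpolation=cv2.INTER_CUBIC)]))
E
```

```text
clock: 37.2
tcp_pos: [0.573, 0.0445, 0.2518]
ee_rot: [3.137, -0.0, 1.571]
ft_force: [-0.0, -0.1, 0.3]
grip_width: 0.0908
finger_force: 0.0
clock: 38.45
tcp_pos: [0.5611, 0.3544, 0.2492]
ee_rot: [-3.141, 0.001, 1.57]
ft_force: [-0.8, -0.8, 0.2]
grip_width: 0.0909
finger_force: 0.0
```

View pics/c12.png

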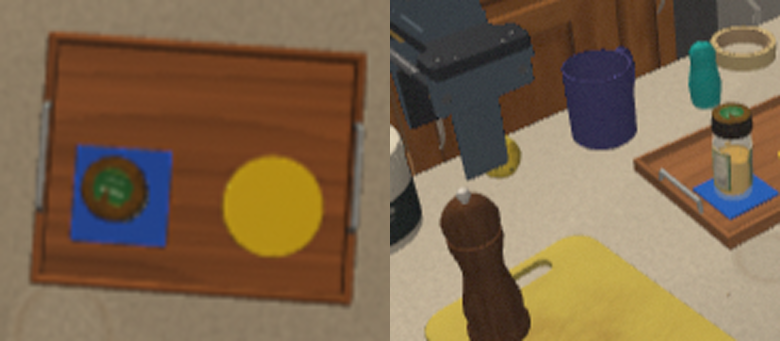

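The jar stands on the blue coaster at the same spot as at the start. The mill stands upright at (485,270) under the open gripper. I'll descend and grip its head.

```bash
python3 -m inch '{"travel":[[0,0,-1.5],[0,0,-2],[0,0,-2],[0,0,-2],[0,0,-1.2],[0,0,-0.4],[0,0,0]],"yaw":[0,0,0,0,0,0,0]}'; python3 -m inch '{"travel":[[0,0,0],[0,0,0],[0,0,0],[0,0,0],[0,0,0],[0,0,0]],"yaw":[0,0,0,0,0,0]}' 4 15;  python3 -m inch '{"travel":[[0,0,0.5],[0,0,1.5],[0,0,2.5],[0,0,3],[0,0,3],[0,0,3],[0,0,1.5],[0,0,0]],"yaw":[0,0,0,0,0,0,0,0]}' - 20
```

```text
clock: 39.42
tcp_pos: [0.5614, 0.3554, 0.1586]
ee_rot: [3.141, -0.0, 1.571]
ft_force: [-0.4, 0.4, 0.3]
grip_width: 0.0907
finger_force: 0.0
clock: 40.17
tcp_pos: [0.5611, 0.3555, 0.1585]
ee_rot: [-3.141, -0.0, 1.571]
ft_force: [-0.3, 0.0, 2.2]
grip_width: 0.0471
finger_force: 15.0
clock: 41.18
tcp_pos: [0.5615, 0.3556, 0.3098]
ee_rot: [3.139, -0.001, 1.571]
ft_force: [0.5, -0.5, -1.5]
grip_width: 0.0472
finger_force: 20.0
```

```bash
python3 - <<'E'
from h import *
t=cap('top');c=t['color'];m=cv2.inRange(cv2.cvtColor(c,cv2.COLOR_RGB2HSV),(22,150,100),(34,255,255));m[:,:320]=0;m[:,372:]=0;m[:175]=0;m[235:]=0
k=max(cv2.findContours(m,0,1)[0],key=cv2.contourArea);M=cv2.moments(k);print(ray(t,M['m10']/M['m00'],M['m01']/M['m00'],.010),cv2.boundingRect(k))
E
```

```text
[ 0.56388554 -0.06770253  0.01      ] (329, 194, 30, 30)
```

```bash
python3 -m inch '{"travel":[[0,-1.5,0],[0,-3,0],[0,-4,0],[0,-4.5,0],[0,-4.5,0],[0,-4.5,0],[0,-4.5,0],[0,-4.5,0],[0,-4.5,0],[0.1,-3.5,0],[0.1,-2.5,0],[0,-1,0]],"yaw":[0,0,0,0,0,0,0,0,0,0,0,0]}'; python3 -m inch '{"travel":[[0,0,0],[0,0,-1.5],[0,0,-2.5],[0,0,-3],[0,0,-3],[0,0,-2],[0,0,-1],[0,0,-0.8],[0,0,-0.6],[0,0,0],[0,0,0]],"yaw":[0,0,0,0,0,0,0,0,0,0,0]}'; python3 - <<'E'
from h import *
s=cap('scene');cv2.imwrite('pics/c13.png',cv2.resize(s['color'][120:250,260:420,::-1],None,fx=4.5,fy=4.5))
print(((np.array(proj(s,(.5639,-.0677,.010)))-[260,120])*4.5).round())
E
```

```text
clock: 42.72
tcp_pos: [0.5622, -0.0714, 0.3074]
ee_rot: [-3.139, 0.0, 1.569]
ft_force: [-0.4, 0.3, -1.2]
grip_width: 0.047
finger_force: 20.0
clock: 44.1
tcp_pos: [0.5635, -0.0696, 0.165]
ee_rot: [3.14, 0.0, 1.571]
ft_force: [-0.0, -0.2, -2.2]
grip_width: 0.0468
finger_force: 20.0
[434. 366.]
```

View pics/c13.png

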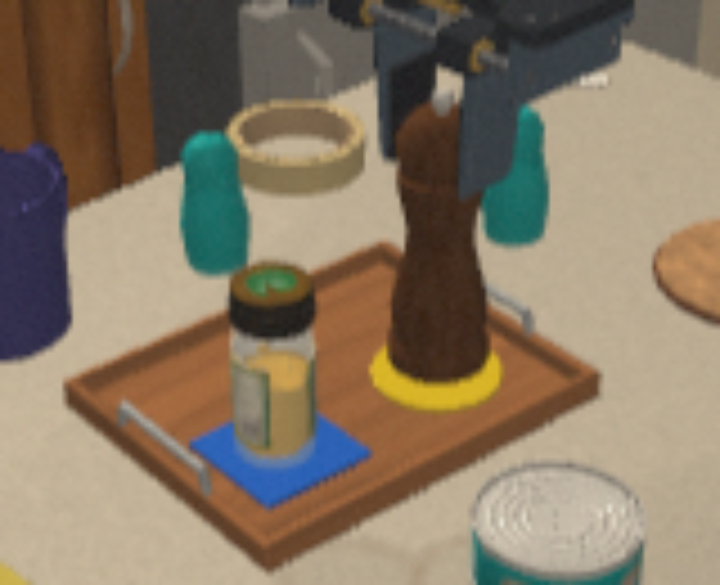

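The mill is over the yellow coaster, base at crop (439,353) about 8 mm up, with the coaster centre at (434,366). That's well aligned, so I'll lower it.

```bash
python3 -m inch '{"travel":[[0,0,-0.3],[0,0,-0.25],[0,0,-0.1],[0,0,0],[0,0,0]],"yaw":[0,0,0,0,0]}'; python3 -m inch '{"travel":[[0,0,-0.08],[0,0,0],[0,0,0]],"yaw":[0,0,0]}'
```

```text
clock: 44.78
tcp_pos: [0.5632, -0.0696, 0.158]
ee_rot: [3.141, 0.0, 1.571]
ft_force: [-0.0, -0.2, -2.6]
grip_width: 0.0474
finger_force: 20.0
clock: 45.15
tcp_pos: [0.5633, -0.0695, 0.1575]
ee_rot: [3.141, 0.0, 1.571]
ft_force: [0.4, 0.9, 1.0]
grip_width: 0.0471
finger_force: 20.0
```

Contact. I'll release, rise, retreat clear towards the robot's right, and check.

```bash
python3 -m inch '{"travel":[[0,0,0],[0,0,0],[0,0,0],[0,0,0],[0,0,0],[0,0,1],[0,0,2.5],[0,0,3.5],[0,0,3.5],[0,0,3],[0,0,1],[0,0,0]],"yaw":[0,0,0,0,0,0,0,0,0,0,0,0]}' 9.1 20; python3 -m inch '{"travel":[[-1,-2,0],[-2,-3.5,0],[-3,-5,0],[-3,-5,0],[-3,-5,0],[-3,-5,0],[-3,-5,0],[-3,-5,0],[-2,-3.5,0],[-1,-2,0],[0,0,0],[0,0,0]],"yaw":[0,0,0,0,0,0,0,0,0,0,0,0]}'; python3 - <<'E'
from h import *
s=cap('scene')['color'][:,:,::-1];T=cap('top')['color'][:,:,::-1]
cv2.imwrite('pics/c14.png',np.vstack([cv2.resize(T[90:290,240:480],(660,300*660//660+0),interpolation=cv2.INTER_CUBIC)[:300],cv2.resize(s[130:260,230:475],(660,300),interpolation=cv2.INTER_CUBIC)]))
E
```

```text
clock: 46.65
tcp_pos: [0.5632, -0.0696, 0.3025]
ee_rot: [3.141, 0.0, 1.571]
ft_force: [-0.8, -0.1, -0.0]
grip_width: 0.091
finger_force: 0.0
clock: 48.15
tcp_pos: [0.3239, -0.4783, 0.3018]
ee_rot: [3.141, -0.002, 1.572]
ft_force: [0.6, 0.2, 0.3]
grip_width: 0.0909
finger_force: 0.0
```

View pics/c14.png

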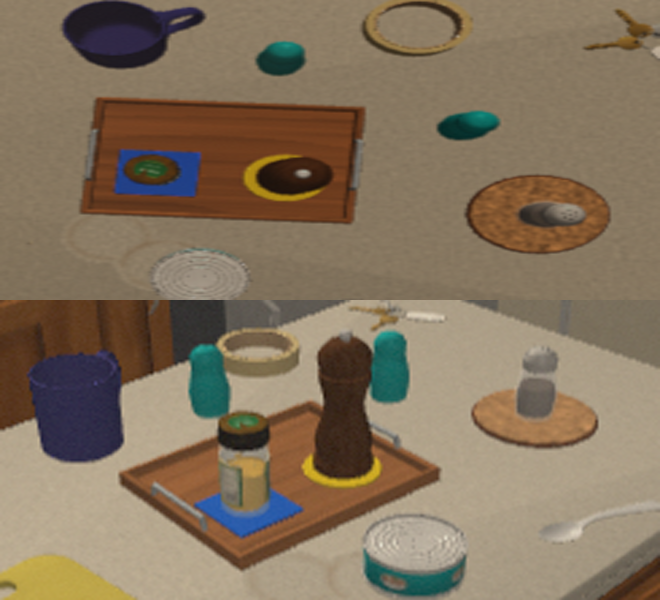

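The jar is on blue at (150,170) and the mill on yellow, tip at (302,173), about 2 mm off centre. The salt is mid-trivet at (543,214), and the tin and mug are untouched. I'll hand it in.

```bash
python3 -c "
from rig import manip
print(manip.close_job())"
```

```text
the job is handed in; nothing more can be done
None
```

The job is handed in with no verdict returned: in my last look the salt was mid-trivet, the spice jar on the blue coaster and the pepper mill on the yellow one, all upright, with the tin and mug unmoved.

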